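# Take the pickle pan off the heat and hold its lid open

### The job

The rings in the steel pickle pan are ready to come out: slide the pan, flat on the glass and without lifting it, from the glowing ring of the hob across to the other, dark ring, and stand it centred there, its base well inside the ring, with its lid still shut. Then raise its hinged lid to 60 degrees from shut and keep holding it there for the colleague who will take the rings out: nothing else keeps the lid up, so finish still holding it, with the pan in its place. Leave everything else on the bench where it is.

Things in the scene. Friction and masses are not known exactly. Their poses are not given: they have to be found in the camera images.
- hob: Portable two-ring hob, fixed to the bench: steel case with a flat black glass top, 300 (x) by 520 (y) mm, glass 50 mm above the bench. Origin at the bench under its middle; its y axis runs from ring to ring, x away from the dials.
- hot_zone: The glowing orange-red ring on the glass, 196 mm across, where the pan starts. Origin: its centre, on the glass. It may be the left or the right ring; the two centres are 250 mm apart.
- rest_zone: The dark ring with a white outline on the glass, 196 mm across, switched off. Origin: its centre, on the glass. The pan goes here.
- pan: Loose round stainless saucepan, 160 mm across (base 146), rim 78 mm above its base, with a copper basket of rings fixed inside and a hinged lid; about 1 kg in all. Origin: centre of its underside; z up; its long straight handle points along its +y axis. The lid is hinged at the rim over the handle and its lift bar is on the far side from the handle (-y).
- pan_grip (a point): Grip point on the pan's handle: a level pale wooden bar 20 mm wide (pan's x), 16 mm high and 125 mm long (115 to 240 mm from the pan's centre along its +y). This point is the bar's centre line, 175 mm from the pan's centre and 58 mm above the glass; air below and on both sides.
- lid_bar (a point): Centre of the lid's lift bar: a round pale wooden sleeve, 12 mm thick, 68 mm long along the pan's x, turning freely on its rod between two thin arms 76 mm apart (so the fingers need not turn as the lid swings). Its axis is 35 mm beyond the lid's edge: a finger fits between. With the lid shut: 116 mm from the pan's centre along its -y, 90 mm above its underside.
- lid_hinge (a point): The lid's hinge axis, level and along the pan's x, at the rim on the handle's side: 88 mm from the pan's centre along +y, 80 mm above the pan's underside. The lift bar swings about it at a radius of 204 mm.
- lid (a joint): Angle of the lid in rad: 0 shut (level), growing as the bar's side rises; 60 degrees is 1.047. The hinge is nearly free: the lid, 0.22 kg, drops shut when let go; it stops at 1.75.
- tongs: Brass pickle tongs, 210 mm long, lying at the right of the hob; to be left alone. Origin at their middle.
- rinse_bowl: White ceramic bowl, 124 mm across, 55 mm high, right of the hob; to be left alone. Origin: centre of its underside.
- wax_block: Blue carving-wax block, 80 by 42 by 26 mm, front right; to be left alone. Origin: centre of its underside.
- solder_brick: Pale soldering brick, 75 by 150 by 28 mm, left; to be left alone. Origin: centre of its underside.
- flux_jar: Amber flux jar with a green cap, 54 mm across, 65 mm high, left of the hob; to be left alone. Origin: centre of its underside.
- ring_clamp: Wooden ring clamp with a brass band, 140 mm long, 22 mm high, left of the hob, beyond the jar; to be left alone. Origin under its middle.

How it is judged (in metres and radians):
On the way, in this order (a step that is already met when the one before it is completed fails the run):
1. the pan stands centred on the dark ring, flat on the glass, lid shut (horizontal distance between pan and rest_zone below 0.022 m and height (world z) of pan below 0.054 m and angle between pan's own z axis and vertical below 0.06 rad and value of joint lid below 0.1 rad and linear speed of pan below 0.03 m/s), for 0.2 s.
2. the lid is held by the fingers at 60 degrees (value of joint lid between 0.925025 and 1.16937 rad and contact force between the fingers and lid above 0.2 N and horizontal distance between pan and rest_zone below 0.025 m), for 0.3 s.
At the end, for the whole second after the job is handed in: The pan stands flat on the glass within 25 mm of the centre of the dark ring, and the robot's fingers hold its lid still at 60 degrees from shut, give or take 7 degrees (all of step 2 and height (world z) of pan below 0.054 m and angle between pan's own z axis and vertical below 0.06 rad and velocity of joint lid between -0.1 and 0.1 rad/s); the arm keeps its last pose, push and grip.
It fails at once if the pan is lifted off the glass (more than 8 mm) or tipped (more than about 8 degrees) (height (world z) of pan above 0.058 m or angle between pan's own z axis and vertical above 0.14 rad).
It fails at once if the lid is opened before the pan stands on the dark ring (value of joint lid above 0.25 rad and horizontal distance between pan and rest_zone above 0.035 m).
It fails at once if something else on the bench is shifted more than 30 mm (distance of any of tongs, rinse_bowl, wax_block, solder_brick, flux_jar, ring_clamp from where it was at the start of the episode above 0.03 m).
It also fails if it takes over 54 s, if anything falls off the work surface, if the arm or the gripper's body presses on something with over 40 N, if the wrist force passes 120 N, or if a joint passes its speed limit or range.

### The arm

A 7-joint arm with a two-finger parallel gripper is mounted at the origin on the work surface. World frame = base frame: x ahead of the robot, y to its left, z up, the work surface at z = 0. Lengths are in mm, angles in rad, forces in N, time in s.
With the tool pointing down it reaches from about 425 to 875 mm from the base axis. Payload 4.7 kg.
Tool frame: the origin (TCP) lies at the very end of the fingers, on their centre line; the grasp point (between the pads) lies 19 mm behind it (arm.hold_point_z is the distance from the TCP to the grasp point, in mm); z points along the fingers, y is the line along which they close (so a half turn about z gives the same grasp; the last joint's range is limited). The gripper opens to 87 mm and grips with 3 to 60 N. Pads are 19 mm wide; open, the fingers measure 117 mm over their backs; the gripper's body (75 mm by 190 mm) begins 51 mm behind the grasp point.
Start: joints at [1.258, 0.321, -0.07, 1.45, 0.023, 1.371, -0.057], TCP at [208.639, -615.626, 222.587] pointing down, gripper open.
Joint ranges: [-2.86, 2.86], [-0.3, 2.09], [-1.38, 1.24], [0.06, 2.45], [-1.56, 4.7], [0.09, 2.05], [-2.69, 2.69]. Speed limits (rad/s): [2.57, 2.57, 3.14, 3.14, 3.14, 3.14, 3.14].

### API

Orientations are given as [roll, pitch, yaw] about the fixed x, y, z axes, in that order (R = Rz(yaw) Ry(pitch) Rx(roll)).
In Python, from workcell import arm, eyes, workorder, finder gives the robot as it stands.
- The arm moves only by the tool step_arm, never from a script. Its argument "steps" is a list of rows, each a list of 5 numbers: the finger opening in mm, from 0 to 87, then the shift along the world's x, y, z in mm, then the turn about the world's z in degrees. A call has 1 to 20 rows; each row shifts and turns the commanded pose from where the row before left it; what a row does not reach is not made up. A row lasts 1/8 s, in which the tool goes at most 62.5 mm and 10.7 degrees, less where a joint would pass 70% of its speed; a pose out of reach is approached as far as the arm can. A call with a gripper value outside its range is refused whole. The fingers move at their own pace and stop on an object; "force" is the grip in N (left out, the last holds). Time passes only in rows, so rows that do not move let the fingers close. It gives the time, the measured TCP pose, the force, the opening and the grip force at its end, in the units of the state.
- arm.observe(): the state, without advancing time (a new reading comes with each control period).
- eyes.snapshot(name): name is "scene" or "side" or "wrist"; returns (picture, depth): 384x512x3 uint8, red, green, blue; 384x512 float32, mm along the optical axis (not along the pixel's ray), 0 where there is no reading.
- eyes.get_calibration(name): a dict with "vfov" (degrees; the focal length in pixels is half the picture's height over the tangent of half this angle, whatever the lens; pixels are square), "cx", "cy" (the principal point, pixels), "k1" (the pictures are not rectified: a ray, as slopes to the right and down, at radius r is drawn at 1 + k1 r^2 times it, then the intrinsics apply), "world_to_cam" (4x4, takes a point from world to camera coordinates); the wrist camera has in their place "mount" (4x4, takes a point from camera to tool coordinates, whose origin is the TCP and whose axes are the flange's). Camera axes: x right, y down, z forward; pixel columns grow to the right and rows downward; lengths in mm; the calibration is good to about 2 mm. A picture is of the moment at which its call begins: read the wrist's pose just before it. get_calibration takes no time and is no camera call.
- workorder.sign_off(): hands the job in; it is judged then, once.
Trained networks look in the newest picture that a camera, given by its name, has taken for a name from the list of things; names that differ only in an ending like _2 or _b are one class to them, and where a whole thing is asked for, a point or a joint stands for the part that bears it (a point fixed in the world has none). Each returns a list of dicts, best first, with "conf" (0 to 1); they miss things now and then, are a little off and sometimes report something else, mostly with a low value. They report only what shows in the picture. A call takes as long as a camera call.
- finder.search_frame(camera, label): "bbox" ([left, top, right, bottom] as shares, 0 to 1, of the picture: columns of its width, rows of its height, round what is visible of it).
- finder.cut_out(camera, label): "mask" (384x512 bool, what is visible of it) and "bbox" ([left, top, right, bottom] as shares, 0 to 1, of the picture: columns of its width, rows of its height, round what is visible of it).
- finder.tip_of(camera, label): "position" ([column, row] as shares, 0 to 1, of the picture: columns of its width, rows of its height: a listed point, or the origin of a listed thing).
The state is a dict: "time_s": time; "q": joint angles; "qvel": joint speeds; "effort": joint torques, N m; "ee_pos": TCP position; "eef_rot": TCP orientation; "ft_force": force on the tool from outside, world axes, zero at the start; "torque": the same for the moment, N m; "gripper_width": finger opening in mm; "grasp_force": force on a finger pad.
Only numpy, scipy, OpenCV 4.12 (cv2) and the standard library are available. Lean on these libraries where they do the work, as an engineer would, in place of code of your own. Each camera call takes 0.05 s, during which the arm holds its last target. There are 200 camera calls.

## Working session

There is one attempt and no reset: what is moved stays moved. The work goes in short steps, Python scripts to look and compute and a tool call to move; the robot and the scene stay as the last step left them, time stands still between calls to the robot, and variables do not carry over. Pictures are saved under pics/ and viewed, at most 10 in all, crops included, and the job is handed in when it is done.

Besides the shell and the picture viewer there is one more tool, called after "Call:" as name(argument=value, ...), one argument or row to a line, values as JSON. step_arm: Moves the arm, as the interface text tells. Its arguments: {"type":"object","properties":{"steps":{"type":"array","items":{"type":"array","items":{"type":"number"}}},"force":{"type":"number"}},"required":["steps"]}

```bash
mkdir -p pics
cat > h.py <<'E'
import numpy as np, cv2
from workcell import arm, eyes, workorder, finder
def ray(c,u,v):
    f=192/np.tan(np.radians(c['vfov'])/2)
    x,y=(u-c['cx'])/f,(v-c['cy'])/f
    a,b=x,y
    for _ in range(20):
        s=1+c['k1']*(a*a+b*b); a,b=x/s,y/s
    return np.array([a,b,np.ones_like(a)])
def world(name,u,v,d):
    c=eyes.get_calibration(name); T=np.linalg.inv(np.array(c['world_to_cam']))
    p=ray(c,u,v)*d
    return (T[:3,:3]@p.reshape(3,-1)).T+T[:3,3]
def onplane(name,u,v,z):
    c=eyes.get_calibration(name); T=np.linalg.inv(np.array(c['world_to_cam']))
    r=T[:3,:3]@ray(c,u,v); return T[:3,3]+r*(z-T[2,3])/r[2]
E
python3 - <<'E'
from h import *
s=arm.observe(); print(s['ee_pos'],s['eef_rot'],s['gripper_width'],s['time_s'])
ims=[]
for n in ('scene','side'):
    p,d=eyes.snapshot(n); cv2.imwrite(f'pics/{n}0.png',p[:,:,::-1])
    for l,z in (('hot_zone',50),('rest_zone',50),('pan',50),('pan_grip',108),('lid_bar',140),('lid_hinge',130),('flux_jar',0),('ring_clamp',0),('solder_brick',0),('tongs',0),('rinse_bowl',0),('wax_block',0)):
        r=finder.tip_of(n,l)
        if r: u,v=r[0]['position'][0]*512,r[0]['position'][1]*384; print(n,l,round(r[0]['conf'],2),round(u),round(v),onplane(n,u,v,z).round())
        else: print(n,l,'-')
E
```

```text
[ 208.40435774 -615.08802392  221.44634709] [-3.13963925e+00  1.48796653e-04  3.26823174e-01] 86.69783734250481 0.0
scene hot_zone 0.87 245 234 [550. -91.  50.]
scene rest_zone 0.74 315 210 [595. 151.  50.]
scene pan 0.83 248 230 [538. -71.  50.]
scene pan_grip 0.81 304 205 [612.  84. 108.]
scene lid_bar 0.86 204 209 [ 479. -178.  140.]
scene lid_hinge 0.74 274 205 [580.  -7. 130.]
scene flux_jar 0.65 366 174 [499. 538.   0.]
scene ring_clamp 0.62 379 195 [625. 447.   0.]
scene solder_brick 0.96 335 167 [380. 494.   0.]
scene tongs 0.57 148 285 [ 505. -384.    0.]
scene rinse_bowl 0.58 116 329 [ 592. -502.    0.]
scene wax_block 0.89 106 260 [ 335. -434.    0.]
side hot_zone -
side rest_zone 0.59 210 226 [590. 147.  50.]
side pan 0.59 253 181 [536. -68.  50.]
side pan_grip 0.91 212 195 [610.  79. 108.]
side lid_bar 0.82 281 142 [ 483. -180.  140.]
side lid_hinge 0.81 232 176 [574.   5. 130.]
side flux_jar 0.86 180 360 [505. 519.   0.]
side ring_clamp 0.65 153 320 [619. 447.   0.]
side solder_brick 0.76 227 370 [386. 498.   0.]
side tongs 0.77 294 132 [ 506. -401.    0.]
side rinse_bowl 0.57 278 112 [ 600. -497.    0.]
side wax_block 0.68 342 134 [ 335. -449.    0.]
```

```bash
python3 - <<'E'
import cv2
a=cv2.imread('pics/scene0.png');b=cv2.imread('pics/side0.png')
cv2.imwrite('pics/both0.png',cv2.resize(cv2.vconcat([a[130:384],b[60:384]]),None,fx=1.03,fy=1.03))
E
python3 - <<'E'
from h import *
# hob geometry via white outline of rest ring & pan yaw
for n in ('scene','side'):
    p,d=eyes.snapshot(n)
    for l in ('rest_zone','pan_grip'):
        r=finder.cut_out(n,l)
        if r:
            m=r[0]['mask']; v,u=np.nonzero(m&(d>0)); w=world(n,u.astype(float),v.astype(float),d[v,u])
            print(n,l,r[0]['conf'],m.sum(),w.min(0).round(),w.max(0).round(),np.median(w,0).round())
    # pale wood of handle: points 100<z<130
    v,u=np.nonzero(d>0); w=world(n,u.astype(float),v.astype(float),d[v,u]); c=p[v,u].astype(int)
    k=(w[:,2]>95)&(w[:,2]<125)&(abs(w[:,0]-610)<80)&(abs(w[:,1]-80)<80)&(c[:,0]-c[:,2]>30)
    q=w[k]; 
    if len(q)>10:
        m=q.mean(0); e=np.linalg.svd(q[:,:2]-m[:2],full_matrices=False)[2][0]; t=(q[:,:2]-m[:2])@e
        print(n,'handle',k.sum(),m.round(1),np.degrees(np.arctan2(e[1],e[0])).round(1),(m[:2]+e*t.min()).round(),(m[:2]+e*t.max()).round(),np.percentile(q[:,2],95).round())
E
```

```text
scene rest_zone 0.97 1355 [489.  65.  47.] [681. 261. 118.] [604. 161.  52.]
scene pan_grip 0.68 7154 [ 375. -241.   -0.] [755. 314. 136.] [663. -15.  50.]
scene handle 279 [617.8  83.2 113.2] -115.6 [645. 140.] [592.  28.] 118.0
side rest_zone 0.77 2801 [485.  59.  43.] [684. 260.  57.] [581. 163.  50.]
side pan_grip 0.71 2654 [ 446. -303.   -3.] [645. 143. 148.] [527. -37. 135.]
side handle 297 [607.7  86.7 112.9] 64.0 [570.   9.] [634. 141.] 118.0
```

View pics/both0.png

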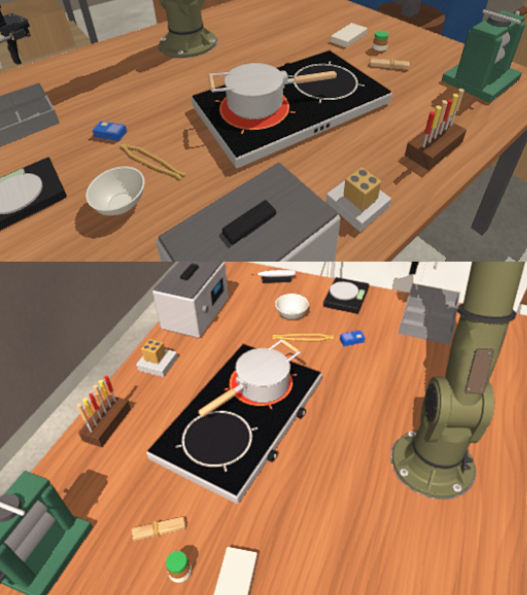

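The pictures show the pan on the glowing ring at −y, the handle pointing towards the dark ring and away from the robot (about 65° in the world), and the lift bar on the near right. The dark ring is clear, with its centre near (585, 161). I'll move above the handle and look from close by.

Call:
step_arm(
  steps=[
    [87, 28, 48, 8, 3.3],
    [87, 28, 48, 8, 3.3],
    [87, 28, 48, 8, 3.3],
    [87, 28, 48, 8, 3.3],
    [87, 28, 48, 8, 3.3],
    [87, 28, 48, 8, 3.3],
    [87, 28, 48, 8, 3.3],
    [87, 28, 48, 8, 3.3],
    [87, 28, 48, 8, 3.3],
    [87, 28, 48, 8, 3.3],
    [87, 28, 48, 8, 3.3],
    [87, 28, 48, 8, 3.3],
    [87, 28, 48, 8, 3.3],
    [87, 28, 48, 8, 3.3],
    [87, 0, 0, 0, 0],
    [87, 0, 0, 0, 0],
  ],
  force=30,
)

```text
time_s: 3.6
ee_pos: [600.5, 55.8, 334.3]
eef_rot: [-3.141, 0.001, 1.133]
ft_force: [0.3, -0.5, -0.4]
gripper_width: 86.7
grasp_force: 0.0
```

```bash
cat >> h.py <<'E'
from scipy.spatial.transform import Rotation as R
def wristT(s):
    T=np.eye(4); T[:3,:3]=R.from_euler('xyz',s['eef_rot']).as_matrix(); T[:3,3]=s['ee_pos']
    return T@np.array(eyes.get_calibration('wrist')['mount'])
def cloud(n):
    s=arm.observe(); p,d=eyes.snapshot(n); c=eyes.get_calibration(n)
    T=wristT(s) if n=='wrist' else np.linalg.inv(np.array(c['world_to_cam']))
    v,u=np.mgrid[:384,:512].astype(float)
    w=(ray(c,u,v)*d).reshape(3,-1).T@T[:3,:3].T+T[:3,3]
    w[d.ravel()==0]=np.nan
    return p,w.reshape(384,512,3)
def circ(q):
    A=np.c_[2*q,np.ones(len(q))]; x=np.linalg.lstsq(A,(q**2).sum(1),rcond=None)[0]
    return x[:2],np.sqrt(x[2]+x[:2]@x[:2])
E
cat > look.py <<'E'
from h import *
import sys
s=arm.observe(); print(s['time_s'],s['ee_pos'].round(1) if hasattr(s['ee_pos'],'round') else s['ee_pos'],np.degrees(s['eef_rot']).round(2),s['ft_force'])
p,w=cloud('wrist'); cv2.imwrite(f'pics/{sys.argv[1]}.png',p[:,:,::-1]); np.savez('last.npz',p=p,w=w)
T=wristT(s); c=eyes.get_calibration('wrist')
for l,z in (('rest_zone',50),('hot_zone',50),('pan',50),('pan_grip',108),('lid_bar',140),('lid_hinge',130)):
    r=finder.tip_of('wrist',l)
    if r:
        u,v=r[0]['position'][0]*512,r[0]['position'][1]*384; a=T[:3,:3]@ray(c,u,v)
        print(l,round(r[0]['conf'],2),round(u),round(v),(T[:3,3]+a*(z-T[2,3])/a[2]).round(1))
hsv=cv2.cvtColor(p,cv2.COLOR_RGB2HSV); ci=p.astype(int)
k=(w[...,2]>100)&(w[...,2]<126)&(ci[...,0]-ci[...,2]>40)
n,lab,st,_=cv2.connectedComponentsWithStats(k.astype(np.uint8))
for i in np.argsort(-st[1:,4])[:2]+1:
    q=w[lab==i]
    if len(q)>50:
        m=q.mean(0); e=np.linalg.svd(q[:,:2]-m[:2],full_matrices=False)[2][0]; t=(q[:,:2]-m[:2])@e
        print('wood',len(q),m.round(1),np.degrees(np.arctan2(e[1],e[0])).round(1),(m[:2]+e*t.min()).round(),(m[:2]+e*t.max()).round(),np.percentile(q[:,2],[5,95]).round())
E
python3 look.py w1
```

```text
3.6 [600.5  55.8 334.3] [-1.7998e+02  6.0000e-02  6.4900e+01] [ 0.29906553 -0.4736994  -0.35198253]
rest_zone 0.7 212 96 [580.6 161.1  50. ]
pan 0.68 255 249 [536.7 -75.4  50. ]
pan_grip 0.73 258 142 [614.5  81.4 108. ]
lid_hinge 0.7 255 214 [573.6   3.2 130. ]
wood 1577 [613.7  87.  115. ] -115.7 [639. 140.] [585.  28.] [112. 117.]
```

View pics/w1.png

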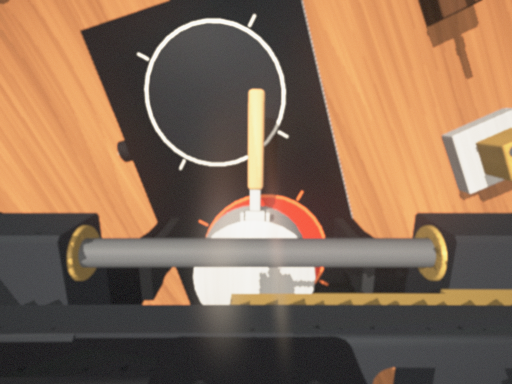

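The wrist view shows the handle straight up the picture from about (256,190) to (256,90), and the whole white ring round (214,92). I'll fit the ring's outline.

Run:
```python
from h import *
z=np.load('last.npz'); p,w=z['p'],z['w']; hsv=cv2.cvtColor(p,cv2.COLOR_RGB2HSV)
k=(hsv[...,1]<60)&(hsv[...,2]>120)&(abs(w[...,2]-50)<8)
q=w[k][:,:2]; q=q[np.hypot(*(q-[583,161]).T)<115]
for _ in range(6):
    c,r=circ(q); q=q[abs(np.hypot(*(q-c).T)-r)<6]
print(len(q),c,r,np.nanmedian(w[k][:,2]))
```

```text
2332 [584.63156033 159.43013078] 95.79421330789609 49.86610592441815
```

Call:
step_arm(
  steps=[
    [60, 10, 27, -40, -0.6],
    [60, 0, 0, -50, 0],
    [60, 0, 0, -50, 0],
    [60, 0, 0, -40, 0],
    [60, 0, 0, -35, 0],
    [60, 0, 0, -30, 0],
    [60, 0, 0, 0, 0],
    [60, 0, 0, 0, 0],
  ],
)

```text
time_s: 4.95
ee_pos: [611.5, 83.4, 91.0]
eef_rot: [3.14, -0.001, 1.122]
ft_force: [0.4, -0.1, -0.3]
gripper_width: 60.0
grasp_force: 0.0
```

Call:
step_arm(
  steps=[
    [10, 0, 0, -2, 0],
    [10, 0, 0, 0, 0],
    [10, 0, 0, 0, 0],
    [10, 0, 0, 0, 0],
    [10, 0, 0, 0, 0],
    [10, 0, 0, 0, 0],
  ],
  force=30,
)

```text
time_s: 5.7
ee_pos: [610.9, 83.3, 87.7]
eef_rot: [3.141, -0.0, 1.123]
ft_force: [-0.3, -0.0, 0.4]
gripper_width: 19.4
grasp_force: 30.0
```

Call:
step_arm(
  steps=[
    [10, 1, 5, 0, 0],
    [10, 2, 10, 0, 0],
    [10, 2.5, 11.5, 0, 0],
    [10, 2.5, 11.5, 0, 0],
    [10, 2.5, 11.5, 0, 0],
    [10, 2.5, 11.5, 0, 0],
    [10, 2.5, 11.5, 0, 0],
    [10, 2.5, 11.5, 0, 0],
    [10, 0, 0, 0, 0],
  ],
)

```text
time_s: 6.82
ee_pos: [628.5, 164.9, 87.2]
eef_rot: [3.141, 0.005, 1.122]
ft_force: [-1.6, -5.1, 2.8]
gripper_width: 19.5
grasp_force: 30.1
```

Call:
step_arm(
  steps=[
    [10, 2.5, 11.5, 0, 0],
    [10, 2.5, 11.5, 0, 0],
    [10, 2.5, 11.5, 0, 0],
    [10, 2.5, 11.5, 0, 0],
    [10, 2.5, 11.5, 0, 0],
    [10, 2.5, 11.5, 0, 0],
    [10, 2.5, 11.5, 0, 0],
    [10, 2.5, 11.5, 0, 0],
    [10, 2.5, 11.5, 0, 0],
    [10, 2.5, 11.5, 0, 0],
    [10, 2.5, 11.5, 0, 0],
    [10, 2.5, 11.5, 0, 0],
    [10, 1.5, 10, 0, 0],
    [10, 0, 4, 0, 0],
    [10, 0, 0, 0, 0],
    [10, 0, 0, 0, 0],
  ],
)

```text
time_s: 8.82
ee_pos: [660.6, 315.0, 86.8]
eef_rot: [3.14, 0.007, 1.121]
ft_force: [-1.2, -5.6, 1.2]
gripper_width: 19.8
grasp_force: 30.1
```

```bash
cat > chk.py <<'E'
from h import *
import sys
for n,f in (('scene',''),('side','')):
    p,w=cloud(n); cv2.imwrite(f'pics/{n}_{sys.argv[1]}.png',p[:,:,::-1])
    for l,z in (('pan',50),('pan_grip',108),('lid_bar',140),('lid_hinge',130)):
        r=finder.tip_of(n,l)
        if r: u,v=r[0]['position'][0]*512,r[0]['position'][1]*384; print(n,l,round(r[0]['conf'],2),round(u),round(v),onplane(n,u,v,z).round())
E
python3 chk.py s1
```

```text
scene pan 0.86 317 207 [585. 168.  50.]
scene pan_grip 0.7 366 186 [659. 310. 108.]
scene lid_bar 0.91 281 189 [540.  56. 140.]
scene lid_hinge 0.67 343 186 [634. 224. 130.]
side pan 0.68 211 230 [581. 159.  50.]
side pan_grip 0.83 158 251 [660. 311. 108.]
side lid_bar 0.85 238 190 [532.  60. 140.]
side lid_hinge 0.79 185 230 [614. 236. 130.]
```

Call:
step_arm(
  steps=[
    [10, 0, 4, 0, 0],
    [10, 0, 0, 0, 0],
    [40, 0, 0, 0, 0],
    [60, 0, 0, 0, 0],
    [60, 0, 0, 0, 0],
    [60, 0, 0, 40, 0],
    [60, 0, 0, 60, 0],
    [60, 0, 0, 60, 0],
    [60, -5, -37, 60, 9],
    [60, -5, -37, 30, 9],
    [60, -5, -37, 0, 10],
    [60, -5, -37, 0, 10],
    [60, -5, -37, 0, 10],
    [60, -5, -37, 0, 10],
    [60, -5, -37, 0, 10],
    [60, -5, -37, 0, 10],
    [60, -3, 0, 0, 10],
    [60, 0, 0, 0, 2.8],
    [60, 0, 0, 0, 0],
  ],
)

```text
time_s: 11.7
ee_pos: [617.7, 32.0, 330.7]
eef_rot: [3.141, 0.0, 2.707]
ft_force: [0.7, -0.2, -0.5]
gripper_width: 59.8
grasp_force: 0.0
```

```bash
python3 chk.py s2; python3 look.py w2
```

```text
scene pan 0.62 315 213 [604. 142.  50.]
scene pan_grip 0.85 366 185 [658. 310. 108.]
scene lid_bar 0.65 281 186 [529.  67. 140.]
scene lid_hinge 0.73 344 186 [638. 224. 130.]
side pan 0.66 212 229 [581. 154.  50.]
side pan_grip 0.62 158 252 [659. 314. 108.]
side lid_bar 0.65 241 190 [526.  56. 140.]
side lid_hinge 0.96 184 232 [614. 243. 130.]
12.2 [617.7  31.7 330.6] [180.     0.   155.13] [0.16627376 0.62778332 0.29051665]
hot_zone 0.88 161 152 [548.1 -91.4  50. ]
pan 0.7 424 96 [634.5 277.4  50. ]
pan_grip 0.56 485 98 [657.3 315.1 108. ]
lid_bar 0.7 247 100 [539.9  54.8 140. ]
lid_hinge 0.84 421 96 [619.1 235.3 130. ]
wood 1297 [652.3 299.5 114.6] -115.6 [673. 343.] [635. 263.] [111. 117.]
```

View pics/w2.png

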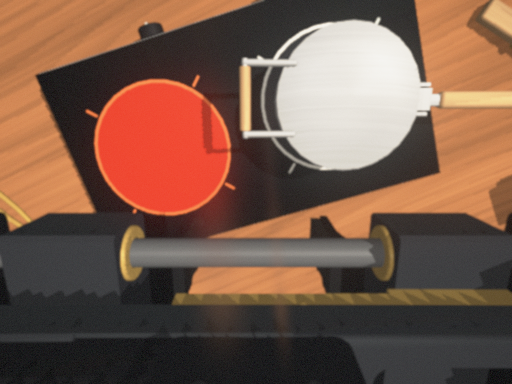

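The lift bar lies across the view at column 246, rows 65–132, with the lid shut and the pan on the dark ring. I'll measure both from the depth.

Run:
```python
from h import *
z=np.load('last.npz'); p,w=z['p'].astype(int),z['w']
k=np.zeros((384,512),bool); k[62:136,238:256]=1
k&=(p[...,0]-p[...,2]>40)&(w[...,2]>125)&(w[...,2]<160); q=w[k]
m=(np.percentile(q,3,0)+np.percentile(q,97,0))/2; e=np.linalg.svd(q[:,:2]-q[:,:2].mean(0),full_matrices=False)[2][0]
print('bar',len(q),q.mean(0).round(1),m.round(1),np.degrees(np.arctan2(e[1],e[0])).round(1),np.percentile(q[:,2],[5,50,95]).round())
k=(w[...,2]>124)&(w[...,2]<150); k[:,:265]=0;k[:,417:]=0
cs=max(cv2.findContours(cv2.morphologyEx(k.astype(np.uint8),cv2.MORPH_OPEN,np.ones((9,9))),0,cv2.CHAIN_APPROX_NONE)[0],key=len)[:,0]
q=w[cs[:,1],cs[:,0]]; q=q[:,:2]
for _ in range(5):
    c,r=circ(q); q=q[abs(np.hypot(*(q-c).T)-r)<4]
print('lid',len(q),c.round(1),r.round(1))
```

```text
bar 696 [537.1  52.9 144.3] [537.5  52.7 143.5] -24.2 [141. 145. 146.]
lid 449 [586.1 157.2] 79.1
```

Call:
step_arm(
  steps=[
    [26, -41, 11, 0, -0.7],
    [26, -41, 11, -20, 0],
    [26, 0, 0, -50, 0],
    [26, 0, 0, -50, 0],
    [26, 0, 0, -26, 0],
    [26, 0, 0, 0, 0],
    [26, 0, 0, 0, 0],
  ],
  force=12,
)

```text
time_s: 13.42
ee_pos: [536.6, 54.0, 186.0]
eef_rot: [3.14, 0.002, 2.695]
ft_force: [0.2, 0.5, 1.2]
gripper_width: 25.9
grasp_force: 0.0
```

```bash
python3 chk.py s3; python3 look.py w3|tail -3
python3 - <<'E'
import cv2
a=cv2.imread('pics/w3.png');b=cv2.imread('pics/side_s3.png')[120:280,140:340];c=cv2.imread('pics/scene_s3.png')[100:260,220:420]
cv2.imwrite('pics/c3.png',cv2.hconcat([cv2.resize(b,(400,320)),cv2.resize(c,(400,320))]))
E
```

```text
scene pan 0.82 315 207 [579. 166.  50.]
scene pan_grip 0.57 367 185 [660. 313. 108.]
scene lid_bar 0.55 278 188 [528.  55. 140.]
scene lid_hinge 0.97 345 185 [636. 230. 130.]
side pan 0.72 213 228 [579. 152.  50.]
side pan_grip 0.93 159 255 [652. 319. 108.]
side lid_hinge 0.59 183 230 [619. 237. 130.]
13.925 [535.8  53.6 184.8] [1.7999e+02 1.0000e-02 1.5442e+02] [ 0.64802107 -1.20257246 -0.25653176]
pan 0.9 376 181 [585.7 159.9  50. ]
lid_bar 0.61 258 212 [537.1  52.4 140. ]
```

View pics/c3.png

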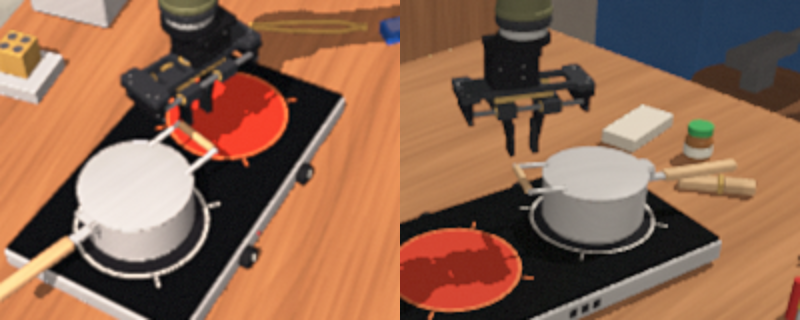

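Both crops show the fingers over the lift bar, straddling it. The pan is in the ring and the wrist's estimate of the bar agrees within 2 mm. Going down now.

Call:
step_arm(
  steps=[
    [26, 1, -0.5, -25, 0],
    [26, 0, 0, -20, 0],
    [26, 0, 0, -15, 0],
    [26, 0, 0, 0, 0],
    [26, 0, 0, 0, 0],
  ],
)

```text
time_s: 14.9
ee_pos: [537.1, 53.4, 125.2]
eef_rot: [3.141, 0.001, 2.695]
ft_force: [-0.1, -0.0, -0.7]
gripper_width: 25.8
grasp_force: 0.0
```

Call:
step_arm(
  steps=[
    [4, 0, 0, 0, 0],
    [4, 0, 0, 0, 0],
    [4, 0, 0, 0, 0],
    [4, 0, 0, 0, 0],
  ],
)

```text
time_s: 15.4
ee_pos: [537.6, 54.2, 125.3]
eef_rot: [3.139, 0.001, 2.696]
ft_force: [2.6, 3.9, 0.3]
gripper_width: 11.5
grasp_force: 12.0
```

Run:
```python
import numpy as np
# arc in 5-degree steps, bar at 2.8 deg
a=np.radians(2.8+np.arange(0,61,5)); h=-204*np.cos(a); z=204*np.sin(a)
dh=np.diff(h); print(np.c_[dh*.432,dh*.902,np.diff(z)].round(1).tolist())
```

```text
[[0.7, 1.5, 17.7], [1.4, 2.9, 17.5], [2.0, 4.2, 17.2], [2.7, 5.6, 16.7], [3.3, 6.9, 16.1], [3.9, 8.1, 15.4], [4.4, 9.3, 14.5], [5.0, 10.4, 13.6], [5.5, 11.4, 12.5], [5.9, 12.4, 11.4], [6.3, 13.2, 10.1], [6.7, 13.9, 8.8]]
```

Call:
step_arm(
  steps=[
    [4, 0.7, 1.5, 0, 0],
    [4, 0.3, 0.7, 9, 0],
    [4, 0.4, 0.8, 9, 0],
    [4, 0.7, 1.4, 8.7, 0],
    [4, 0.7, 1.5, 8.7, 0],
    [4, 1, 2.1, 8.6, 0],
    [4, 1, 2.1, 8.6, 0],
    [4, 1.3, 2.8, 8.4, 0],
    [4, 1.4, 2.8, 8.4, 0],
    [4, 0, 0, 0, 0],
    [4, 0, 0, 0, 0],
  ],
)

```text
time_s: 16.77
ee_pos: [544.0, 68.4, 193.8]
eef_rot: [-3.141, -0.0, 2.695]
ft_force: [-2.9, -3.2, 0.1]
gripper_width: 11.3
grasp_force: 12.0
```

```bash
cat > st.py <<'E'
from h import *
import sys
print(arm.observe()['ft_force'])
for n in ('scene','side'):
    p,_=eyes.snapshot(n); cv2.imwrite(f'pics/{n}_{sys.argv[1]}.png',p[:,:,::-1])
a=cv2.imread(f'pics/side_{sys.argv[1]}.png')[90:290,140:340];c=cv2.imread(f'pics/scene_{sys.argv[1]}.png')[60:260,220:420]
cv2.imwrite('pics/c%s.png'%sys.argv[1],cv2.hconcat([cv2.resize(a,(400,400)),cv2.resize(c,(400,400))]))
for n,l,z in (('side','pan_grip',108),('scene','pan_grip',108),('side','pan',50),('scene','pan',50),('side','lid_hinge',130),('scene','lid_hinge',130)):
    r=finder.tip_of(n,l)
    if r: u,v=r[0]['position'][0]*512,r[0]['position'][1]*384; print(n,l,round(r[0]['conf'],2),onplane(n,u,v,z).round())
for n in ('side','scene'):
    p,w=cloud(n); v=w.reshape(-1,3); c=p.reshape(-1,3).astype(int)
    k=(v[:,2]>111)&(v[:,2]<122)&(np.hypot(v[:,0]-660,v[:,1]-315)<75)&(c[:,0]-c[:,2]>40); q=v[k]; t=q[:,:2]@[.432,.902]; x=q[:,:2]@[.902,-.432]
    print(n,'handle along',np.percentile(t,[2,98]).round(1),'across',np.median(x).round(1),len(q))
print('expected along 511..636 minus 4ish; centre across',np.dot([584.6,159.4],[.902,-.432]).round(1),'along',np.dot([584.6,159.4],[.432,.902]).round(1))
E
python3 st.py l1
```

```text
[-2.92589207 -3.19617935  0.14005287]
side pan_grip 0.9 [663. 315. 108.]
scene pan_grip 0.89 [665. 313. 108.]
side pan 0.6 [581. 167.  50.]
scene pan 0.97 [598. 154.  50.]
side lid_hinge 0.89 [617. 238. 130.]
scene lid_hinge 0.55 [632. 226. 130.]
side handle along [515.2 629.6] across 455.2 271
scene handle along [517.3 633.8] across 463.7 157
expected along 511..636 minus 4ish; centre across 458.4 along 396.3
```

View pics/cl1.png

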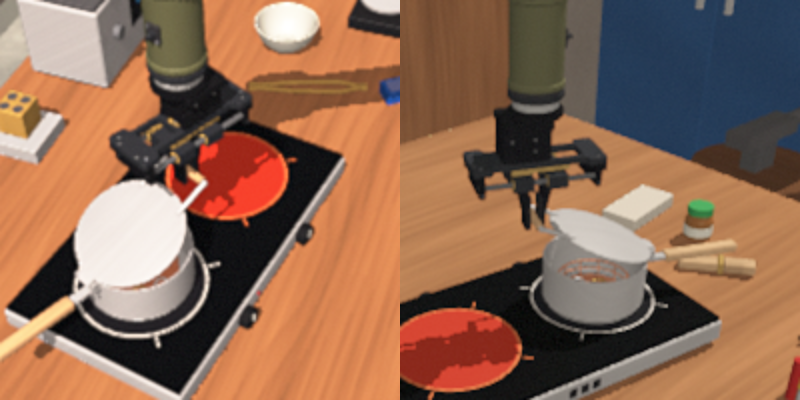

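The lid is open about 20° in the fingers' grip, and the pan is still in the ring. Carrying on along the arc.

Call:
step_arm(
  steps=[
    [4, 1.2, 2.6, 8, 0],
    [4, 1.4, 2.9, 8.1, 0],
    [4, 1.9, 4, 7.7, 0],
    [4, 2, 4.1, 7.7, 0],
    [4, 2.2, 4.6, 7.3, 0],
    [4, 2.2, 4.7, 7.2, 0],
    [4, 2.5, 5.2, 6.8, 0],
    [4, 2.5, 5.2, 6.8, 0],
    [4, 2.7, 5.7, 6.3, 0],
    [4, 2.8, 5.7, 6.2, 0],
    [4, 2.9, 6.2, 5.7, 0],
    [4, 3, 6.2, 5.7, 0],
    [4, 0, 0, 0, 0],
  ],
)

```text
time_s: 18.9
ee_pos: [571.7, 126.8, 278.1]
eef_rot: [3.141, 0.0, 2.696]
ft_force: [-2.4, 0.3, -0.5]
gripper_width: 11.0
grasp_force: 12.0
```

```bash
python3 st.py l2
```

```text
[-2.44511768  0.27125678 -0.52995431]
side pan_grip 0.94 [651. 319. 108.]
scene pan_grip 0.87 [667. 300. 108.]
side pan 0.56 [577. 168.  50.]
side lid_hinge 0.73 [620. 245. 130.]
scene lid_hinge 0.63 [629. 230. 130.]
side handle along [515.3 631.2] across 453.8 292
scene handle along [515.5 632.5] across 463.1 163
expected along 511..636 minus 4ish; centre across 458.4 along 396.3
```

Call:
step_arm(
  steps=[
    [4, 3.1, 6.6, 5.1, 0],
    [4, 3.1, 6.6, 5.1, 0],
    [4, 3.3, 6.9, 4.5, 0],
    [4, 3.3, 6.9, 4.5, 0],
    [4, 0, 0, 0, 0],
    [4, 0, 0, 0, 0],
    [4, 0, 0, 0, 0],
    [4, 0, 0, 0, 0],
  ],
)

```text
time_s: 20.4
ee_pos: [584.2, 152.7, 296.5]
eef_rot: [-3.141, -0.0, 2.695]
ft_force: [-2.2, 1.0, -2.8]
gripper_width: 11.5
grasp_force: 12.0
```

```bash
python3 st.py l3; python3 look.py w4
python3 - <<'E'
from h import *
# lid plane angle from clouds (bare steel above rim)
for n in ('scene','side'):
    p,w=cloud(n); v=w.reshape(-1,3); c=p.reshape(-1,3).astype(int)
    k=(v[:,2]>145)&(v[:,2]<275)&(np.hypot(v[:,0]-600,v[:,1]-195)<90)&(c.min(1)>90)&(np.ptp(c,1)<30); q=v[k]
    for _ in range(5):
        m=np.median(q,0); nn=np.linalg.svd(q-q.mean(0),full_matrices=False)[2][2]; r=abs((q-q.mean(0))@nn); q=q[r<max(4,0)] if (r<4).sum()>50 else q
    print(n,len(q),q.mean(0).round(),'lid deg',np.degrees(np.arccos(abs(nn[2]))).round(1))
E
```

```text
[-2.15986205  0.96222137 -2.80102771]
side pan_grip 0.56 [655. 310. 108.]
scene pan_grip 0.9 [656. 312. 108.]
side pan 0.7 [582. 168.  50.]
scene pan 0.92 [601. 154.  50.]
side lid_hinge 0.69 [616. 234. 130.]
scene lid_hinge 0.8 [643. 218. 130.]
side handle along [513.8 630.7] across 454.6 292
scene handle along [516.  633.6] across 462.9 163
expected along 511..636 minus 4ish; centre across 458.4 along 396.3
20.9 [584.3 153.  296.7] [179.99  -0.   154.43] [-3.55580129  1.1948402  -2.29956107]
hot_zone 0.62 90 214 [546.8 -91.5  50. ]
pan 0.79 261 161 [584.  158.6  50. ]
pan_grip 0.61 410 170 [659.5 313.6 108. ]
lid_bar 0.74 257 246 [656.4 117.5 140. ]
lid_hinge 0.57 341 172 [620.5 236.5 130. ]
wood 1907 [658.1 318.  114.7] -114.5 [684. 375.] [633. 263.] [111. 117.]
wood 144 [934.8 235.9 114.7] 97.2 [936. 230.] [934. 242.] [104. 125.]
scene 187 [627. 176. 232.] lid deg 60.3
side 1586 [596. 204. 216.] lid deg 59.3
```

View pics/cl3.png

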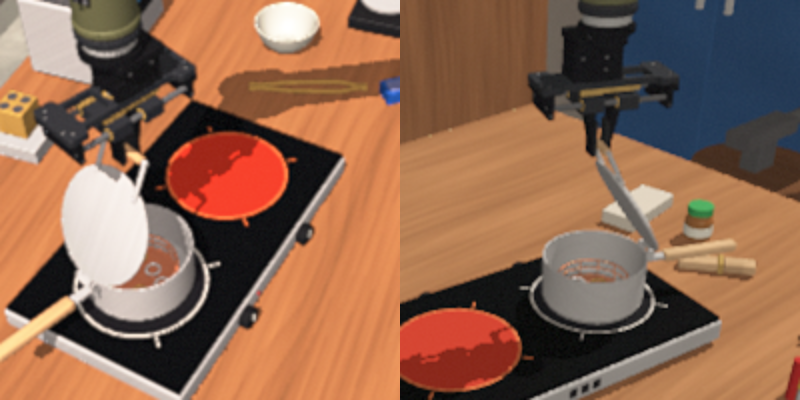

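The lid is held at about 60° (59.3° and 60.3° measured) and the pan is centred in the dark ring. Handing in.

```bash
python3 -c "
from workcell import workorder
print(workorder.sign_off())"
```

```text
the job is handed in; nothing more can be done
None
```

The pan slid flat to the dark ring and stands within a few millimetres of its centre by my measurements. The fingers are still holding its lid at about 60° (59.3° and 60.3° by the two cameras). The job is handed in, but sign-off returned no verdict.

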